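# Put the spirit level away in the chest tray and clip it down

## Robot

A 7-joint arm with a two-finger parallel gripper is mounted at the origin on the work surface. World frame = base frame: x ahead of the robot, y to its left, z up, the work surface at z = 0. Lengths are in m, angles in rad, forces in N, time in s.
With the tool pointing down it reaches from about 0.4 to 0.9 m from the base axis. Payload 5.5 kg.
Tool frame: the origin (TCP) lies at the very end of the fingers, on their centre line; the grasp point (between the pads) lies 19 mm behind it (env.grasp_offset is the distance from the TCP to the grasp point, in m); x points along the fingers, z is the direction in which the jaws open and shut, and the axes are right-handed (so a half turn about x gives the same grasp; the last joint's range is limited). The gripper opens to 85 mm and grips with 20 to 120 N. Pads are 22 mm wide; open, the fingers measure 114 mm over their backs; the gripper's body (76 mm by 85 mm) begins 54 mm behind the grasp point. The pads swing forward as they close: fully open they stand 13 mm farther back than shut.
Start: joints at [1.58, 0.501, -0.427, 1.55, 0.221, 1.138, -0.21], TCP at [0.163, -0.629, 0.231] pointing down, gripper open.
Joint ranges: [-2.88, 2.88], [-0.31, 2.03], [-1.54, 1.56], [0.2, 2.42], [-1.41, 4.55], [0.19, 2.02], [-2.57, 2.57]. Speed limits (rad/s): [2.57, 2.57, 3.14, 3.14, 3.14, 3.14, 3.14].

## Interface

Orientations are given as a 3x3 rotation matrix whose columns are the frame's x, y, z axes.
In Python, from bench import env gives the robot as it stands.
- The arm moves only by the tool carry_out, never from a script. Its argument "increments" is a list of rows, each a list of 4 numbers: the shift along the tool's x, y, z in m, then the turn about the tool's x in rad. In form: [[x, y, z, spin], ...]. A call has 1 to 10 rows; each row is the pose to reach, as a shift and turn from the pose measured when the call began, along the tool's axes at that moment; what a row does not reach only later rows make up. A row lasts 1/10 s, in which the tool goes at most 50 mm and 8.59 degrees, less where a joint would pass 70% of its speed; a pose out of reach is approached as far as the arm can. A call with a gripper value outside its range is refused whole. "claw" is the closure in counts, from 0 (fully open) to 255 (shut), set as the call begins (left out, the last holds). The fingers move at their own pace and stop on an object; "grip_force" is the grip in N (left out, the last holds). Time passes only in rows, so rows that repeat a pose let the fingers close. It gives the time, the measured TCP pose, the force and the opening at its end, in the units of the state.
- env.read_state(): the state, without advancing time (a new reading comes with each control period).
- env.read_camera(name): name is "scene" or "top"; returns a dict with "frame" (400x640x3 uint8, red, green, blue), "camera_matrix" (3x3 intrinsics, pixels), "R" (3x3) and "t" (3): a world point X has camera coordinates R X + t. Camera axes: x right, y down, z forward; pixel columns grow to the right and rows downward; lengths in m; the calibration is good to about 2 mm. A picture is of the moment at which its call begins. There is no depth.
- env.sign_off(): hands the job in, once; it reports no verdict.
The state is a dict: "time": time; "joint_positions": joint angles; "qvel": joint speeds; "joint_torque": joint torques, N m; "eef_pos": TCP position; "tcp_rot": TCP orientation; "force": force on the tool from outside, world axes, zero at the start; "torque": the same for the moment, N m; "opening": opening from 0.0 (shut) to 1.0 (fully open).
Only numpy, scipy, OpenCV 4.12 (cv2) and the standard library are available. Lean on these libraries where they do the work, as an engineer would, in place of code of your own. Each camera call takes 0.05 s, during which the arm holds its last target.

## Task

Put the short spirit level away in its pocket in the tool-chest tray: the spring clip has been left lying across the empty pocket, so swing it clear first, then lay the level flat in the pocket, set down gently, and swing the clip back across so that its spring leaf bears on the level's edge. Leave the other tools where they are.

Things in the scene. Friction and masses are not known exactly. Their poses are not given: they have to be found in the camera images.
- pocket (a point): Centre of the level pocket's cork-lined floor, 6 mm above the bench. x: across the pocket (at yaw 0 away from the robot), y: along it, z up. At its floor the pocket is 57 mm wide and 262 mm long, for a 50 x 250 mm level, bounded by low bevelled strips (up to 9 mm above the floor, leaning outward as a guide). The middle 100 mm of both long sides have no strip: room for fingers.
- tray: Wooden lift-out tray of a tool chest lying on the bench, fixed; 260 mm (x) by 316 mm (y), rim 30 mm high. Origin under its centre, axes as pocket, which lies at x = -35 mm. Beside the pocket's middle the floor is free for 57 mm on the -x side and 75 mm on the +x side. The clip's block (20 mm above the pocket floor) is at x = 17 to 51, y = 42 to 78 mm in this frame.
- level_center (a point): Centre of the loose spirit level (yellow web, aluminium edges, black end caps, glass vials), a straight bar 250 mm long (its x), 50 mm wide (y), 20 mm thick (z), 0.2 to 0.4 kg, lying on its broad side on the bench. Either end and either edge may go either way in the pocket. Seated: centre over the pocket's centre, 10 mm above its floor, its x along the pocket's y.
- clip (a joint): Swing angle of the spring clip (rad), -0.3 to 1.65. At 0 it points squarely across the pocket, along the pocket's -x; as the value grows it swings clockwise seen from above; at 1.57 it points along the pocket's +y. Clear of the pocket beyond 1.2. Light friction (0.04 N m) holds it where it is left; riding onto the level, about 0.9 to 0.7 rad on the way back, takes a few newtons more.
- clip_pivot (a point): Head of the pivot screw of the spring clip, on top of the pivot block, 25 mm above the pocket floor; the clip swings about the vertical axis through it.
- clip_stud (a point): Centre of the clip's upright round brass thumb stud, 12 mm in diameter, 18 mm tall (9 mm above and below this point), on the clip's arm 34 mm from the pivot axis in the direction the clip points. This point is 34 mm above the pocket floor and moves on a level circle. It may be pinched from above or pushed. Nothing within 30 mm rises over its foot by more than 4 mm.
- clip_leaf: Steel spring leaf under the end of the clip's arm (origin at its rivet, 40 mm from the pivot axis). 14 mm wide; it dips to a toe 61 mm from the axis and turns up at its tip, 76 mm from the axis. Unloaded, the toe is 2 mm lower than the top of a seated level: the tip rides up onto the level's edge as the clip swings on, the leaf yields upward and presses with about 2 to 4 N.
- chisel: Bystander: bevel-edge chisel with a dark wooden handle, 220 mm long, lying in the tray's narrow far compartment. Origin under its middle.
- mallet: Bystander: wooden joiner's mallet lying on the bench, head 75 x 140 x 85 mm high, handle 200 mm. Origin under the head's centre; the handle runs along its -x axis.
- glue: Bystander: white glue bottle, 60 mm in diameter, 170 mm tall, standing. Origin under its centre.
- screw_box: Bystander: closed cardboard box of screws, 85 x 150 x 55 mm high. Origin under its centre.

How it is judged:
On the way, in this order (a step that is already met when the one before it is completed fails the run):
1. the clip is swung clear of the empty pocket (its joint past 1.2 rad) (value of joint clip above 1.2 rad), for 0.2 s.
2. the level lies flat and fully down in its pocket and has been let go, the clip still clear (x of level_center in the frame of pocket between -0.006 and 0.006 m and y of level_center in the frame of pocket between -0.009 and 0.009 m and z of level_center in the frame of pocket between 0.007 and 0.0125 m and angle between the x axis of level_center and the y axis of pocket, either way round below 0.08 rad and contact force between the fingers and level below 0.1 N and value of joint clip above 1 rad), for 0.2 s.
At the end, for the whole second after the job is handed in: The level lies flat in its pocket (centre within 6 mm across, 9 mm along, 2.5 mm of seated height, 0.08 rad of the pocket's length); the clip is back across it (joint below 0.6 rad), its leaf bearing on the level with over 0.5 N; all at rest (x of level_center in the frame of pocket between -0.006 and 0.006 m and y of level_center in the frame of pocket between -0.009 and 0.009 m and z of level_center in the frame of pocket between 0.007 and 0.0125 m and angle between the x axis of level_center and the y axis of pocket, either way round below 0.08 rad and value of joint clip below 0.6 rad and contact force between clip_leaf and level above 0.5 N and velocity of joint clip between -0.05 and 0.05 rad/s and linear speed of level below 0.01 m/s); the robot touches nothing.
It fails at once if a bystander (chisel, mallet, glue bottle or screw box) is moved more than 25 mm (distance of any of chisel, mallet, glue, screw_box from where it was at the start of the episode above 0.025 m).
It fails at once if the level is pressed hard into the tray (more than 80 N) (contact force between level and tray above 80 N).
It fails at once if the level is dropped into its pocket rather than set down (faster than 0.5 m/s within 30 mm of its seat, a fall of more than about 13 mm) (distance between level_center and pocket below 0.04 m and linear speed of level above 0.5 m/s).
It also fails if it takes over 58 s, if anything falls off the work surface, if the arm or the gripper's body presses on something with over 40 N, if the wrist force passes 120 N, or if a joint passes its speed limit or range.

## Working session

There is one attempt and no reset: what is moved stays moved. The work goes in short steps, Python scripts to look and compute and a tool call to move; the robot and the scene stay as the last step left them, time stands still between calls to the robot, and variables do not carry over. Pictures are saved under pics/ and viewed, and the job is handed in when it is done.

Besides the shell and the picture viewer there is one more tool, called after "Call:" by a JSON object that holds its "api" and its "payload". carry_out: Moves the arm, as the interface text tells. Its arguments: {"type":"object","properties":{"increments":{"type":"array","items":{"type":"array","items":{"type":"number"}}},"claw":{"type":"number"},"grip_force":{"type":"number"}},"required":["increments"]}

```bash
mkdir -p pics; ls
cat > h.py <<'E'
import numpy as np, cv2
from bench import env
def cap(n):
    c=env.read_camera(n); return c
def save(c,name,roi=None,k=1):
    im=cv2.cvtColor(c["frame"],cv2.COLOR_RGB2BGR)
    if roi: x0,y0,x1,y1=roi; im=cv2.resize(im[y0:y1,x0:x1],None,fx=k,fy=k,interpolation=cv2.INTER_CUBIC)
    cv2.imwrite("pics/"+name+".png",im)
def ray(c,u,v,z):
    K,R,t=[np.array(c[k]) for k in("camera_matrix","R","t")]
    d=R.T@np.linalg.inv(K)@np.array([u,v,1.]); o=-R.T@t
    return o+d*(z-o[2])/d[2]
def proj(c,X):
    K,R,t=[np.array(c[k]) for k in("camera_matrix","R","t")]
    p=K@(R@np.array(X)+t); return p[:2]/p[2]
E
python3 - <<'E'
from h import *
for n in("scene","top"):
    c=cap(n);save(c,n+"0");print(n,np.array(c["camera_matrix"]).round(1).tolist(),(-np.array(c["R"]).T@np.array(c["t"])).round(3)); np.savez(n+"0.npz",**c)
s=env.read_state();print(s["time"],s["eef_pos"],np.round(s["tcp_rot"],3),s["opening"],s["force"],env.grasp_offset)
E
```

```text
pics
scene [[443.0, 0.0, 321.2], [0.0, 443.0, 195.2], [0.0, 0.0, 1.0]] [1.572 0.129 0.906]
top [[383.6, 0.0, 318.4], [0.0, 383.6, 205.1], [0.0, 0.0, 1.0]] [0.372 0.007 1.321]
0.1 [ 0.16301209 -0.62856418  0.23034189] [[-0.     0.968  0.251]
 [ 0.002  0.251 -0.968]
 [-1.     0.    -0.002]] 1.0058935459781548 [ 0.38598301 -0.30098682  0.52613266] 0.0187
```

```bash
sleep 3; ls pics
```

```text
scene0.png
top0.png
```

View pics/scene0.png

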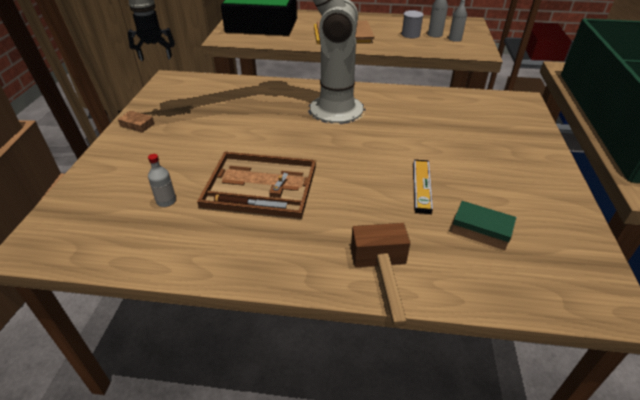

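View pics/top0.png

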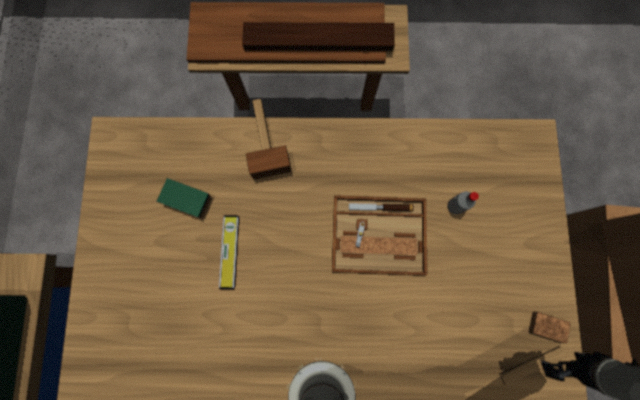

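The top picture shows the tray at about (380,236), the clip near (360,233), the level at (229,252), the mallet at (268,163), the screw box at (183,198) and the glue at (467,202). I'll enlarge the areas that matter.

Run:
```python
from h import *
c=dict(np.load("top0.npz"))
save(c,"tray_t",(320,185,440,285),6.5)
save(c,"lev_t",(205,205,255,300),6)
c=dict(np.load("scene0.npz"))
save(c,"tray_s",(190,145,330,225),5.7)
```

```text
(no output)
```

View pics/tray_t.png

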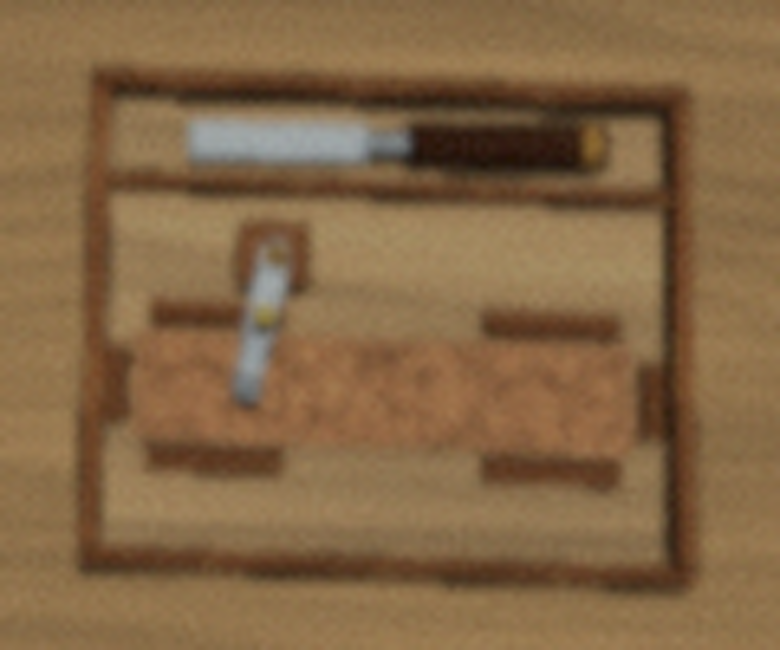

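View pics/lev_t.png

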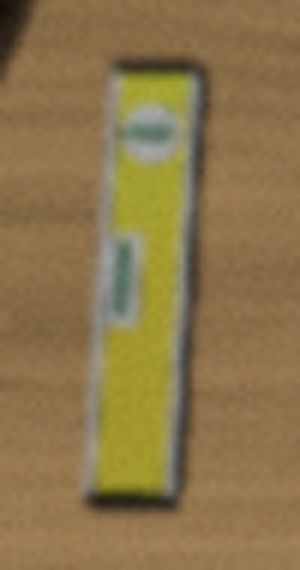

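View pics/tray_s.png

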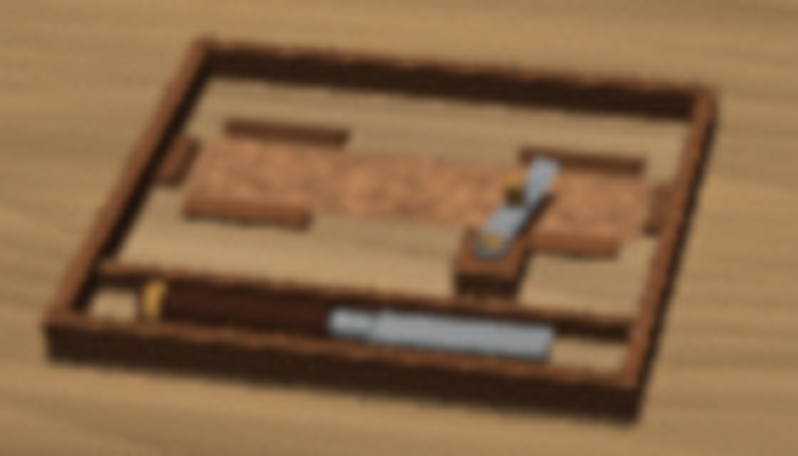

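```bash
cat > fit.py <<'E'
from h import *
from scipy.optimize import least_squares
def cc(x,y,roi,k): return np.array([(x+.5)/k-.5+roi[0],(y+.5)/k-.5+roi[1]])
def fit(obs,x0):
    # obs: (cam, local xyz, pixel)
    def P(p,l): c,s=np.cos(p[2]),np.sin(p[2]); return [p[0]+c*l[0]-s*l[1],p[1]+s*l[0]+c*l[1],l[2]]
    f=lambda p: np.concatenate([proj(c,P(p,l))-u for c,l,u in obs])
    r=least_squares(f,x0,loss="soft_l1"); return r.x, f(r.x).reshape(-1,2)
E
python3 - <<'E'
from fit import *
T=dict(np.load("top0.npz"));S=dict(np.load("scene0.npz"))
rt,kt=(320,185),6.5; rs,ks=(190,145),5.7
o=[]
for (x,y),(a,b) in {(95,70):(1,1),(690,90):(1,-1),(692,588):(-1,-1),(80,570):(-1,1)}.items(): o.append((T,(a*.13,b*.158,.03),cc(x,y,rt,kt)))
for (x,y),(a,b) in {(132,333):(1,1),(635,345):(1,-1),(628,458):(-1,-1),(135,440):(-1,1)}.items(): o.append((T,(-.035+a*.0285,b*.131,.006),cc(x,y,rt,kt)))
for (x,y),(a,b) in {(202,38):(-1,-1),(717,88):(-1,1),(638,388):(1,1),(45,320):(1,-1)}.items(): o.append((S,(a*.13,b*.158,.03),cc(x,y,rs,ks)))
p,r=fit(o,[.37,-.2,0]);print("tray",p.round(4));print(r.round(2).tolist())
for n,q in(("T",[a for a in o if a[0] is T]),("S",[a for a in o if a[0] is S])): print(n,fit(q,[.37,-.2,0])[0].round(4))
# pivot & stud from top/scene: pivot z .031, stud top z .049
for nm,z,a,b in(("pivot",.031,(277,255),(491,243)),("studtop",.049,(265,311),(514,180))):
    print(nm,ray(T,*cc(*a,rt,kt),z).round(4),ray(S,*cc(*b,rs,ks),z).round(4))
rl,kl=(205,205),6
o=[]
for (x,y),(a,b) in {(112,62):(1,1),(201,64):(1,-1),(176,502):(-1,-1),(88,500):(-1,1)}.items(): o.append((T,(a*.125,b*.025,.02),cc(x,y,rl,kl)))
p,r=fit(o,[.3,.3,0]);print("level",p.round(4));print(r.round(2).tolist())
save(S,"lev_s",(400,150,450,220),8)
E
```

```text
tray [ 0.5175 -0.1944 -0.0285]
[[-0.88, -0.29], [-0.46, -0.28], [0.58, -0.02], [-0.73, -0.61], [-0.06, -0.21], [-1.1, 0.58], [0.19, -0.1], [-0.93, -0.01], [-1.27, -0.93], [-0.04, -1.18], [-0.58, -0.94], [-1.26, -0.2]]
T [ 0.5171 -0.1959 -0.0277]
S [ 0.5205 -0.191  -0.0339]
pivot [ 0.5526 -0.1379  0.031 ] [ 0.5541 -0.1339  0.031 ]
studtop [ 0.5211 -0.1293  0.049 ] [ 0.5211 -0.1267  0.049 ]
level [ 0.4592  0.3131 -0.0058]
[[0.17, -0.65], [-0.14, -0.82], [0.18, 0.59], [-0.21, 0.73]]
```

View pics/lev_s.png

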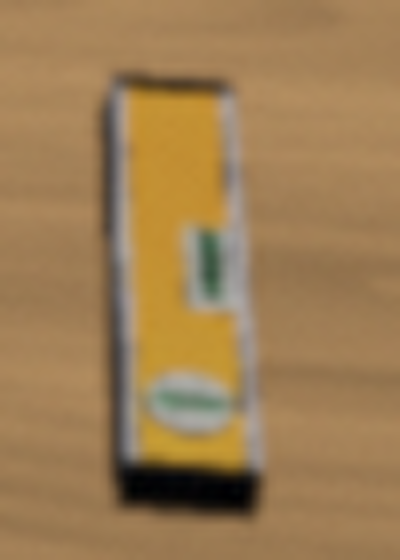

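```bash
cat > go.py <<'E'
from h import *
import sys
# usage: go.py x y z jawangle_deg(of tool -z in world) : prints total row
s=env.read_state(); R=np.array(s["tcp_rot"]);p=np.array(s["eef_pos"])
print("t",round(s["time"],2),"p",p.round(4),"q",np.round(s["joint_positions"],2),"open",round(s["opening"],3),"F",np.round(s["force"],1))
a=np.degrees(np.arctan2(-R[1,2],-R[0,2]));print("jaw deg",a.round(2),"tilt x",R[:,0].round(4))
for i in range(1,len(sys.argv)-3,4):
    x,y,z,j=map(float,sys.argv[i:i+4])
    print("row",(R.T@(np.array([x,y,z])-p)).round(4).tolist(),"spin",round(np.radians(((a-j)+180)%360-180),3))
E
python3 go.py 0.521 -0.128 0.2 42.5
```

```text
t 0.1 p [ 0.163  -0.6286  0.2303] q [ 1.58  0.5  -0.43  1.55  0.22  1.14 -0.21] open 1.006 F [ 0.4 -0.3  0.5]
jaw deg 104.54 tilt x [-4.0e-04  1.8e-03 -1.0e+00]
row [0.0311, 0.4722, -0.3946] spin 1.083
```

Call:
{"api": "carry_out", "payload": {"increments": [[0,0.04,-0.033,0.1],[0,0.08,-0.066,0.25],[0,0.12,-0.099,0.39],[0,0.16,-0.132,0.53],[0,0.2,-0.165,0.67],[0,0.24,-0.198,0.81],[0,0.28,-0.231,0.95],[0,0.32,-0.264,1.08],[0,0.36,-0.297,1.08],[0,0.4,-0.33,1.08]], "claw": 195, "grip_force": 20}}

```text
time: 1.1
eef_pos: [0.451, -0.2304, 0.2309]
tcp_rot: [[-0.001, 0.677, -0.736], [0.001, -0.736, -0.677], [-1.0, -0.001, -0.001]]
force: [1.3, -0.7, -0.1]
opening: 0.236
```

```bash
python3 go.py 0.521 -0.128 0.12 42.5
```

```text
t 1.1 p [ 0.451  -0.2304  0.2309] q [ 0.85  0.25 -0.5   1.9   0.14  1.02 -2.1 ] open 0.236 F [ 1.3 -0.7 -0.1]
jaw deg 42.61 tilt x [-6.0e-04  1.4e-03 -1.0e+00]
row [0.111, -0.0278, -0.1208] spin 0.002
```

Call:
{"api": "carry_out", "payload": {"increments": [[0.03,-0.007,-0.03,0],[0.06,-0.014,-0.06,0],[0.09,-0.021,-0.09,0],[0.12,-0.028,-0.121,0],[0.145,-0.028,-0.121,0],[0.145,-0.028,-0.121,0],[0.145,-0.028,-0.121,0]]}}

```text
time: 1.8
eef_pos: [0.5203, -0.1279, 0.0857]
tcp_rot: [[-0.002, 0.677, -0.736], [0.002, -0.736, -0.677], [-1.0, -0.003, 0.001]]
force: [0.3, 0.4, 0.6]
opening: 0.236
```

```bash
python3 - <<'E'
from h import *
for n,r,k in(("scene",(230,130,310,210),7),("top",(320,185,410,265),7)):
    c=cap(n);save(c,n+"1",r,k);np.savez(n+"1.npz",**c)
    s=env.read_state();u=proj(c,s["eef_pos"]);print(n,u,[(u[0]-r[0]+.5)*k-.5,(u[1]-r[1]+.5)*k-.5])
E
python3 go.py 0.521 -0.128 0.037 42.5
```

```text
scene [278.45364881 166.43961301] [np.float64(342.1755416771595), np.float64(258.0772910909874)]
top [361.44228791 230.88871487] [np.float64(293.0960153657954), np.float64(324.22100405513845)]
t 1.9 p [ 0.5216 -0.1288  0.0872] q [ 0.57  0.51 -0.47  1.94  0.32  0.76 -2.48] open 0.234 F [-0.2 -0.1  0.1]
jaw deg 42.52 tilt x [ 1.e-03  5.e-04 -1.e+00]
row [0.0502, -0.001, -0.0001] spin 0.0
```

View pics/scene1.png

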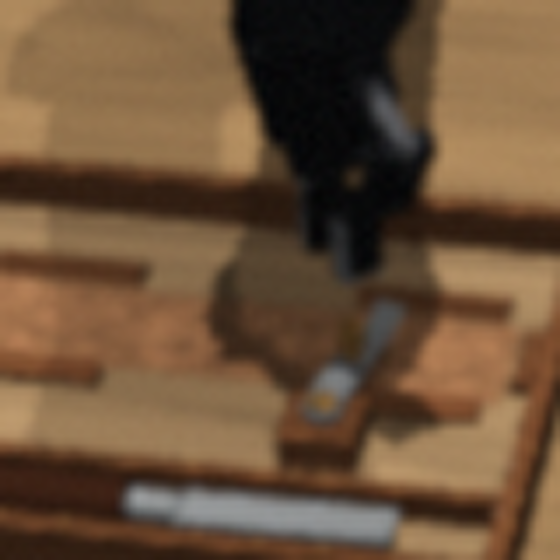

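View pics/top1.png

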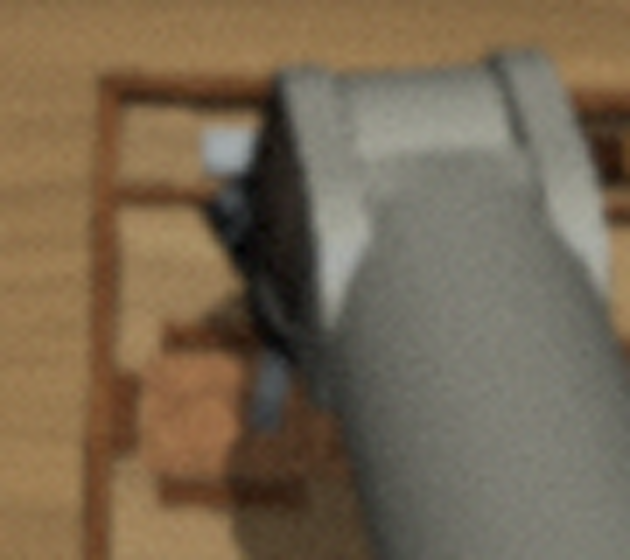

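Call:
{"api": "carry_out", "payload": {"increments": [[0,0,0,-0.1],[0,0,0,-0.25],[0,0,0,-0.4],[0,0,0,-0.55],[0,0,0,-0.7],[0,0,0,-0.85],[0,0,0,-1.0],[0,0,0,-1.15],[0,0,0,-1.3],[0,0,0,-1.45]]}}

```text
time: 2.9
eef_pos: [0.5222, -0.1308, 0.089]
tcp_rot: [[0.003, 0.811, 0.585], [-0.002, 0.585, -0.811], [-1.0, 0.001, 0.004]]
force: [-0.2, 0.3, 0.1]
opening: 0.235
```

Call:
{"api": "carry_out", "payload": {"increments": [[0,0,0,-0.15],[0,0,0,-0.3],[0,0,0,-0.45],[0,0,0,-0.6],[0,0,0,-0.75],[0,0,0,-0.9],[0,0,0,-1.05],[0,0,0,-1.2],[0,0,0,-1.35],[0,0,0,-1.5]]}}

```text
time: 3.9
eef_pos: [0.5227, -0.133, 0.0905]
tcp_rot: [[0.005, -0.526, 0.851], [-0.005, 0.851, 0.526], [-1.0, -0.007, 0.002]]
force: [0.0, -0.5, 1.0]
opening: 0.237
```

```bash
python3 go.py 0.521 -0.128 0.038 222.5
```

```text
t 3.9 p [ 0.5227 -0.133   0.0905] q [ 1.02  0.77 -1.12  1.93  0.85  1.    0.06] open 0.237 F [ 0.  -0.5  1. ]
jaw deg -148.28 tilt x [ 0.0049 -0.005  -1.    ]
row [0.0525, 0.0055, 0.0011] spin -0.188
```

Call:
{"api": "carry_out", "payload": {"increments": [[0,0.0055,0.001,-0.1],[0,0.0055,0.001,-0.19],[0.015,0.0055,0.001,-0.19],[0.03,0.0055,0.001,-0.19],[0.03,0.0055,0.001,-0.19]], "claw": 170}}

```text
time: 4.4
eef_pos: [0.519, -0.129, 0.0582]
tcp_rot: [[0.001, -0.675, 0.738], [-0.005, 0.738, 0.675], [-1.0, -0.005, -0.003]]
force: [-0.7, 0.1, -0.2]
opening: 0.333
```

```bash
python3 - <<'E'
from h import *
for n,r,k in(("scene",(240,140,310,210),8),):
    c=cap(n);save(c,n+"2",r,k);np.savez(n+"2.npz",**c)
    s=env.read_state();u=proj(c,s["eef_pos"]);print(n,u,[(u[0]-r[0]+.5)*k-.5,(u[1]-r[1]+.5)*k-.5])
E
python3 go.py 0.521 -0.128 0.038 222.5
```

```text
scene [279.1037448  173.26661249] [np.float64(316.32995840296417), np.float64(269.6328998885242)]
t 4.45 p [ 0.5196 -0.1285  0.0591] q [ 1.01  0.83 -1.11  1.95  0.93  0.98  0.18] open 0.332 F [-0.  -0.3 -0.4]
jaw deg -137.5 tilt x [ 0.0023 -0.0051 -1.    ]
row [0.0211, -0.0005, 0.0014] spin 0.0
```

View pics/scene2.png

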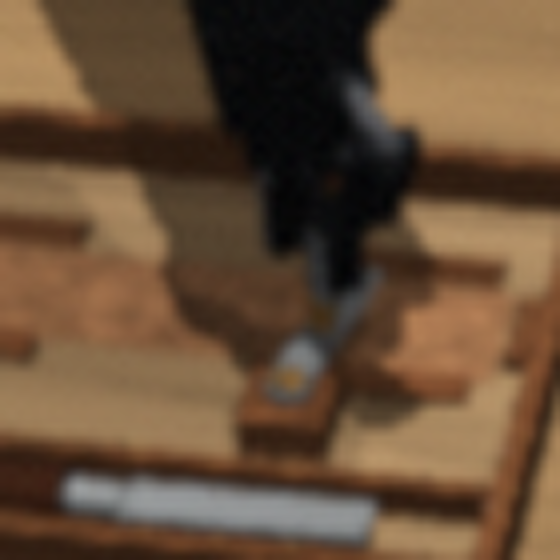

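Call:
{"api": "carry_out", "payload": {"increments": [[0.01,0,0.001,0],[0.021,0,0.001,0],[0.021,0,0.001,0]]}}

```text
time: 4.75
eef_pos: [0.5192, -0.1278, 0.0364]
tcp_rot: [[-0.0, -0.676, 0.737], [-0.005, 0.737, 0.676], [-1.0, -0.003, -0.003]]
force: [-0.5, -0.5, 0.5]
opening: 0.336
```

```bash
python3 - <<'E'
from h import *
for n,r,k in(("scene",(240,140,310,210),8),):
    c=cap(n);save(c,n+"3",r,k)
E
python3 go.py 0.521 -0.128 0.037 222.5
```

```text
t 4.8 p [ 0.5197 -0.1277  0.0371] q [ 0.99  0.86 -1.07  1.96  0.96  0.96  0.16] open 0.332 F [ 0.3 -0.1 -0.5]
jaw deg -137.49 tilt x [ 6.0e-04 -4.7e-03 -1.0e+00]
row [0.0001, -0.0012, 0.0008] spin 0.0
```

View pics/scene3.png

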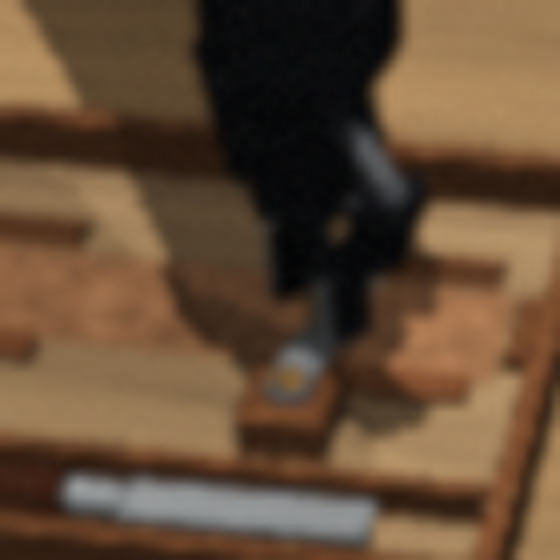

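Call:
{"api": "carry_out", "payload": {"increments": [[0,-0.001,0.001,0],[0,-0.001,0.001,0],[0,-0.001,0.001,0],[0,-0.001,0.001,0]], "claw": 225, "grip_force": 20}}

```text
time: 5.2
eef_pos: [0.5211, -0.1275, 0.0372]
tcp_rot: [[0.001, -0.676, 0.737], [-0.004, 0.737, 0.676], [-1.0, -0.004, -0.002]]
force: [-1.1, 1.9, -2.7]
opening: 0.127
```

Run:
```python
from h import *
s=env.read_state();R=np.array(s["tcp_rot"]);p=np.array(s["eef_pos"]);print(p,s["opening"],s["force"],s["joint_positions"])
P=np.array([.5533,-.1357])
def S(c): a=np.pi-.0285-c; return np.array([*(P+.034*np.array([np.cos(a),np.sin(a)])),.0375])
for c in np.arange(.2,1.53,.13): print(round(c,2),S(c).round(4),(R.T@(S(c)-p)).round(4))
```

```text
[ 0.5211137  -0.12754329  0.03718182] 0.1265099174717755 [-1.06734616  1.91384847 -2.65774154] [ 0.98374482  0.8610966  -1.07466222  1.95196931  0.9615051   0.95680214
  0.15912548]
0.2 [ 0.5202 -0.128   0.0375] [-0.0003  0.0003 -0.001 ]
0.33 [ 0.5215 -0.1238  0.0375] [-0.0003  0.0025  0.0028]
0.46 [ 0.5233 -0.1197  0.0375] [-0.0004  0.0043  0.0069]
0.59 [ 0.5256 -0.116   0.0375] [-0.0004  0.0055  0.0111]
0.72 [ 0.5284 -0.1126  0.0375] [-0.0004  0.0061  0.0155]
0.85 [ 0.5316 -0.1095  0.0375] [-0.0004  0.0062  0.0199]
0.98 [ 0.5352 -0.1069  0.0375] [-0.0004  0.0057  0.0243]
1.11 [ 0.5391 -0.1048  0.0375] [-0.0004  0.0046  0.0286]
1.24 [ 0.5432 -0.1032  0.0375] [-0.0004  0.003   0.0327]
1.37 [ 0.5475 -0.1022  0.0375] [-0.0004  0.0009  0.0366]
1.5 [ 0.5519 -0.1017  0.0375] [-0.0004 -0.0018  0.0401]
```

Call:
{"api": "carry_out", "payload": {"increments": [[0,0.0025,0.003,0],[0,0.0043,0.007,0],[0,0.0055,0.011,0],[0,0.006,0.0155,0],[0,0.006,0.02,0],[0,0.0057,0.0245,0],[0,0.0046,0.0288,0],[0,0.003,0.033,0],[0,0.001,0.037,0],[0,-0.0015,0.0395,0]], "claw": 215}}

```text
time: 6.2
eef_pos: [0.5518, -0.1017, 0.0371]
tcp_rot: [[0.001, -0.676, 0.737], [-0.004, 0.737, 0.676], [-1.0, -0.004, -0.002]]
force: [-1.7, -0.3, 0.3]
opening: 0.159
```

Call:
{"api": "carry_out", "payload": {"increments": [[0,0,0.001,0],[0,0,0.001,0],[0,0,0.001,0]], "claw": 165}}

```text
time: 6.5
eef_pos: [0.5528, -0.101, 0.0373]
tcp_rot: [[0.002, -0.676, 0.737], [-0.004, 0.737, 0.676], [-1.0, -0.004, -0.002]]
force: [-0.6, -0.5, 0.3]
opening: 0.352
```

```bash
python3 - <<'E'
from h import *
for n,r,k in(("scene",(240,140,310,210),8),):
    c=cap(n);save(c,n+"4",r,k)
E
python3 go.py 0.52 -0.05 0.2 270
```

```text
t 6.55 p [ 0.5527 -0.1011  0.0372] q [ 0.9   0.89 -1.06  1.89  0.96  0.98  0.13] open 0.347 F [ 0.3 -0.1 -0.7]
jaw deg -137.48 tilt x [ 0.0014 -0.0041 -1.    ]
row [-0.163, 0.0591, 0.0101] spin -0.829
```

View pics/scene4.png

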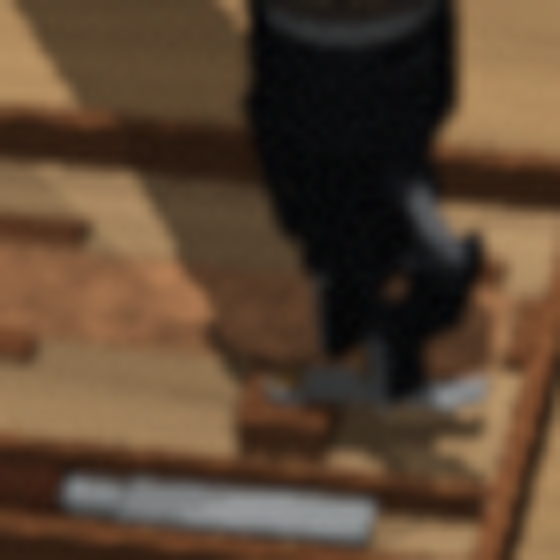

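The clip now points along the pocket's +y, with its leaf at about (455,390) in the crop. Next I raise the arm and move over the level.

Call:
{"api": "carry_out", "payload": {"increments": [[-0.02,0,0,0],[-0.06,0,0,0],[-0.1,0,0,-0.1],[-0.13,0,0,-0.25],[-0.13,0,0,-0.4],[-0.13,0,0,-0.54],[-0.13,0,0,-0.68],[-0.13,0,0,-0.83],[-0.13,0,0,-0.83]], "claw": 0}}

```text
time: 7.45
eef_pos: [0.5523, -0.1006, 0.1669]
tcp_rot: [[0.001, -1.0, -0.003], [-0.003, -0.003, 1.0], [-1.0, -0.001, -0.003]]
force: [0.1, -0.5, 0.6]
opening: 1.0
```

```bash
python3 go.py 0.459 0.313 0.12 270
```

```text
t 7.45 p [ 0.5523 -0.1006  0.1669] q [ 1.06  0.87 -1.39  1.82  0.9   1.27  0.98] open 1.0 F [ 0.1 -0.5  0.6]
jaw deg -89.85 tilt x [ 0.0012 -0.0034 -1.    ]
row [0.0454, 0.0923, 0.414] spin 0.003
```

Call:
{"api": "carry_out", "payload": {"increments": [[0,0.009,0.04,0],[0,0.018,0.08,0],[0,0.027,0.12,0],[0,0.036,0.16,0],[0,0.045,0.2,0],[0,0.054,0.24,0],[0,0.063,0.28,0],[0,0.072,0.32,0],[0,0.081,0.36,0],[0,0.09,0.4,0]]}}

```text
time: 8.45
eef_pos: [0.4609, 0.3006, 0.1656]
tcp_rot: [[0.002, -1.0, 0.002], [-0.003, 0.002, 1.0], [-1.0, -0.002, -0.003]]
force: [1.0, 0.4, -0.4]
opening: 0.997
```

```bash
python3 go.py 0.459 0.313 0.12 270
```

```text
t 8.45 p [0.4609 0.3006 0.1656] q [ 0.29  0.78 -1.32  1.85  0.83  1.2   0.26] open 0.997 F [ 1.   0.4 -0.4]
jaw deg -90.13 tilt x [ 0.0017 -0.0035 -1.    ]
row [0.0456, 0.002, 0.0126] spin -0.002
```

Run:
```python
from fit import *
S=dict(np.load("scene0.npz"));r,k=(400,150),8
for (x,y),z in(((175,76),.02),((190,512),.0),((108,80),.02),((236,82),.02)): print(ray(S,*cc(x,y,r,k),z).round(4))
```

```text
[0.3347 0.3199 0.02  ]
[0.5827 0.3168 0.    ]
[0.3412 0.2918 0.02  ]
[0.3358 0.3451 0.02  ]
```

Call:
{"api": "carry_out", "payload": {"increments": [[0.02,0.002,0.0126,0],[0.045,0.002,0.0126,0],[0.085,0.002,0.0126,0],[0.105,0.002,0.0126,0],[0.105,0.002,0.0126,0]]}}

```text
time: 8.95
eef_pos: [0.4575, 0.3112, 0.0579]
tcp_rot: [[-0.002, -1.0, 0.005], [-0.007, 0.005, 1.0], [-1.0, 0.002, -0.007]]
force: [0.3, 0.1, 0.5]
opening: 0.997
```

```bash
python3 - <<'E'
from h import *
for n,r,k in(("scene",(390,130,460,220),6.5),("top",(195,195,265,305),5.5)):
    c=cap(n);save(c,n+"5",r,k)
E
python3 go.py 0.459 0.313 0.003 270
```

```text
t 9.05 p [0.459  0.3132 0.0611] q [ 0.18  0.9  -1.16  1.89  0.98  1.06  0.15] open 1.002 F [0.5 0.  0.2]
jaw deg -90.24 tilt x [ 0.0016 -0.003  -1.    ]
row [0.0581, 0.0001, -0.0] spin -0.004
```

View pics/scene5.png

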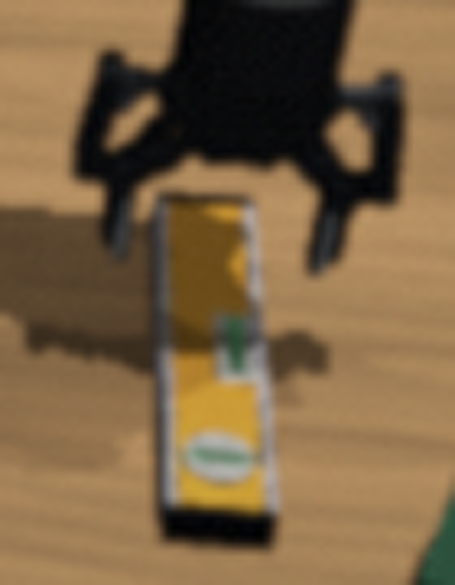

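View pics/top5.png

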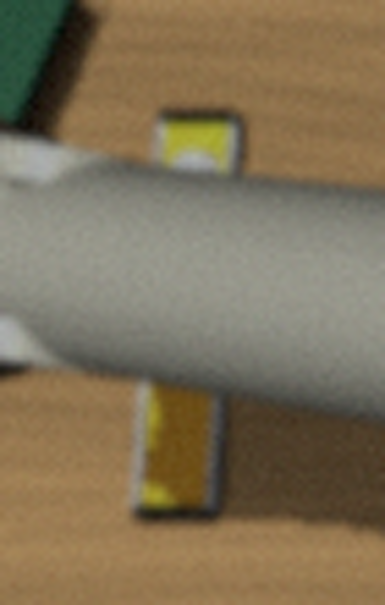

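Call:
{"api": "carry_out", "payload": {"increments": [[0.02,0,0,0],[0.04,0,0,0],[0.057,0,0,0],[0.057,0,0,0],[0.057,0,0,0]]}}

```text
time: 9.55
eef_pos: [0.4591, 0.3133, 0.0044]
tcp_rot: [[0.001, -1.0, 0.004], [-0.003, 0.004, 1.0], [-1.0, -0.001, -0.003]]
force: [-0.2, 0.1, 0.2]
opening: 0.996
```

Call:
{"api": "carry_out", "payload": {"increments": [[0,0,0,0],[0,0,0,0],[0,0,0,0],[0,0,0,0],[0,0,0,0],[0,0,0,0]], "claw": 160, "grip_force": 60}}

```text
time: 10.15
eef_pos: [0.4597, 0.3144, 0.0057]
tcp_rot: [[0.003, -1.0, 0.004], [-0.001, 0.004, 1.0], [-1.0, -0.003, -0.001]]
force: [0.2, 1.5, 4.8]
opening: 0.563
```

```bash
python3 - <<'E'
from h import *
for n,r,k in(("scene",(390,130,460,220),6.5),):
    c=cap(n);save(c,n+"6",r,k)
E
python3 go.py 0.459 0.313 0.003 270
```

```text
t 10.2 p [0.4597 0.3144 0.0057] q [ 0.13  0.97 -1.08  1.91  1.06  0.99  0.1 ] open 0.568 F [-0.9  0.2  5.3]
jaw deg -90.25 tilt x [ 0.0032 -0.001  -1.    ]
row [0.0027, 0.0008, -0.0014] spin -0.004
```

View pics/scene6.png

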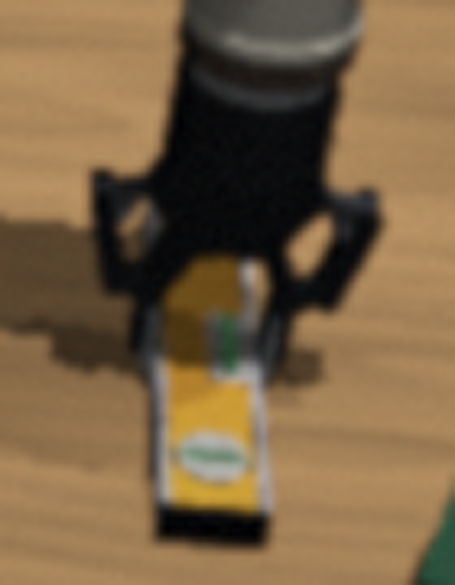

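Call:
{"api": "carry_out", "payload": {"increments": [[-0.01,0,0,0],[-0.03,0,0,0],[-0.06,0,0,0],[-0.09,0,0,0],[-0.12,0,0,0],[-0.14,0,0,0],[-0.14,0,0,0]]}}

```text
time: 10.9
eef_pos: [0.4604, 0.3157, 0.1485]
tcp_rot: [[0.007, -1.0, 0.005], [0.001, 0.005, 1.0], [-1.0, -0.007, 0.001]]
force: [1.0, 0.0, -2.7]
opening: 0.567
```

```bash
python3 - <<'E'
from h import *
for n,r,k in(("scene",(380,70,480,220),4),):
    c=cap(n);save(c,n+"7",r,k)
E
python3 go.py 0.482 -0.192 0.12 178.4
```

```text
t 10.95 p [0.4599 0.3146 0.1466] q [ 0.24  0.8  -1.28  1.85  0.85  1.17  0.23] open 0.565 F [-0.8 -0.1 -3.4]
jaw deg -90.28 tilt x [ 5.2e-03 -4.0e-04 -1.0e+00]
row [0.0269, -0.0244, -0.5065] spin 1.594
```

View pics/scene7.png

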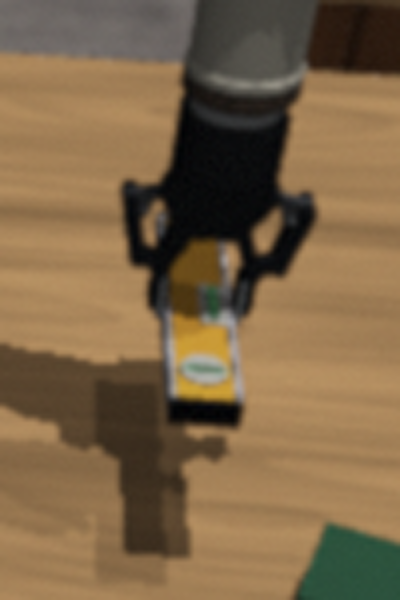

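Call:
{"api": "carry_out", "payload": {"increments": [[0,0,-0.02,0.05],[0,-0.002,-0.05,0.13],[0,-0.004,-0.09,0.25],[0,-0.006,-0.13,0.38],[0,-0.008,-0.17,0.5],[0,-0.01,-0.21,0.63],[0,-0.012,-0.25,0.75],[0,-0.014,-0.29,0.88],[0,-0.016,-0.33,1.0],[0,-0.018,-0.36,1.1]]}}

```text
time: 11.95
eef_pos: [0.4746, -0.0489, 0.1451]
tcp_rot: [[0.002, -0.443, 0.897], [-0.001, 0.897, 0.443], [-1.0, -0.002, 0.001]]
force: [-0.5, 0.1, -2.8]
opening: 0.566
```

```bash
python3 go.py 0.482 -0.192 0.12 178.4
```

```text
t 11.95 p [ 0.4746 -0.0489  0.1451] q [ 1.    0.58 -1.2   2.04  0.66  0.98 -0.09] open 0.566 F [-0.5  0.1 -2.8]
jaw deg -153.73 tilt x [ 0.0021 -0.0011 -1.    ]
row [0.0252, -0.1316, -0.0567] spin 0.486
```

Call:
{"api": "carry_out", "payload": {"increments": [[0,-0.03,-0.013,0.1],[0,-0.06,-0.026,0.2],[0,-0.09,-0.039,0.3],[0,-0.115,-0.05,0.4],[0,-0.1316,-0.0567,0.486],[0.02,-0.1316,-0.0567,0.486],[0.05,-0.1316,-0.0567,0.486],[0.05,-0.1316,-0.0567,0.486],[0.05,-0.1316,-0.0567,0.486]]}}

```text
time: 12.85
eef_pos: [0.4809, -0.1913, 0.0942]
tcp_rot: [[-0.001, 0.027, 1.0], [0.001, 1.0, -0.027], [-1.0, 0.001, -0.001]]
force: [-0.1, 0.5, -2.3]
opening: 0.569
```

```bash
python3 - <<'E'
from h import *
for n,r,k in(("scene",(190,105,330,225),5.5),("top",(320,185,440,285),6.5)):
    c=cap(n);save(c,n+"8",r,k);np.savez(n+"8.npz",**c)
E
python3 go.py 0.482 -0.192 0.03 178.4
```

```text
t 12.95 p [ 0.4826 -0.1917  0.0958] q [ 1.1   0.64 -0.99  1.97  0.69  0.9  -0.29] open 0.567 F [ 0.   0.3 -2.2]
jaw deg 178.47 tilt x [ 2.7e-03 -9.0e-04 -1.0e+00]
row [0.0658, -0.0003, -0.0007] spin 0.001
```

View pics/scene8.png

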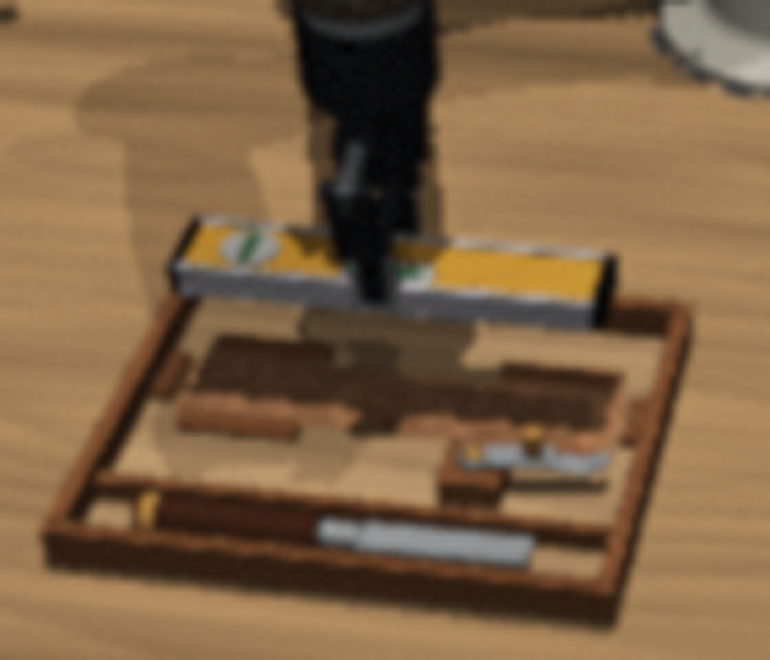

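View pics/top8.png

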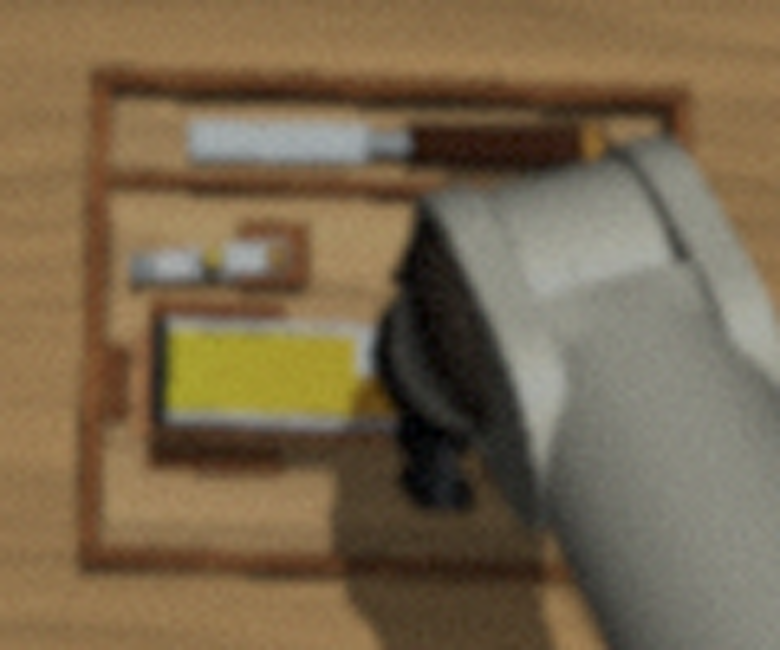

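Run:
```python
from fit import *
S=dict(np.load("scene8.npz"));T=dict(np.load("top8.npz"));r,k=(190,105),5.5
P=[ray(S,*cc(x,y,r,k),.11) for x,y in((197,215),(615,258),(597,305),(175,268))]
print(np.round(P,4),np.mean(P,0).round(4))
P=[ray(T,*cc(x,y,(320,185),6.5),.11) for x,y in((155,317),(152,418))];print(np.round(P,4))
# expected top-left corners for level at TCP, yaw -.028
o=[]
for (x,y),(a,b) in {(177,268+30):(0,0)}.items(): pass
c=[(.4826,-.1917)]
for a in(-1,1):
  for b in(-1,1):
    X=[.4826+a*.025+.028*b*.125,-.1917+b*.125-.028*a*.025,.11]
    u=proj(S,X);v=proj(T,X);print(a,b,(u-np.array(r)+.5)*k-.5,(v-np.array((320,185))+.5)*6.5-.5)
# expected pocket floor corners
p=[.5175,-.1944,-.0285];cs,sn=np.cos(p[2]),np.sin(p[2])
for a in(-1,1):
  for b in(-1,1):
    l=(-.035+a*.0285,b*.131);X=[p[0]+cs*l[0]-sn*l[1],p[1]+sn*l[0]+cs*l[1],.006]
    u=proj(S,X);v=proj(T,X);print("pocket",a,b,((u-np.array(r)+.5)*k-.5).round(0),((v-np.array((320,185))+.5)*6.5-.5).round(0))
```

```text
[[ 0.4558 -0.3102  0.11  ]
 [ 0.4674 -0.0656  0.11  ]
 [ 0.5124 -0.0686  0.11  ]
 [ 0.5079 -0.3076  0.11  ]] [ 0.4859 -0.188   0.11  ]
[[ 0.5107 -0.0691  0.11  ]
 [ 0.4616 -0.0674  0.11  ]]
-1 -1 [187.97520365 212.59209109] [666.98467622 436.76824706]
-1 1 [616.12273381 251.48383613] [149.17085337 419.02413393]
1 -1 [159.91353018 262.7772208 ] [665.33792372 333.51975593]
1 1 [599.44656657 303.79970456] [151.48601501 316.08686479]
pocket -1 -1 [202. 351.] [629. 457.]
pocket -1 1 [629. 393.] [129. 440.]
pocket 1 -1 [172. 410.] [628. 349.]
pocket 1 1 [611. 454.] [132. 332.]
```

Call:
{"api": "carry_out", "payload": {"increments": [[0.02,-0.0013,0,0],[0.04,-0.0013,0,0],[0.058,-0.0013,0,0],[0.066,-0.0013,0,0],[0.066,-0.0013,0,0],[0.066,-0.0013,0,0]]}}

```text
time: 13.55
eef_pos: [0.4836, -0.1931, 0.0308]
tcp_rot: [[0.004, 0.027, 1.0], [-0.001, 1.0, -0.027], [-1.0, -0.001, 0.004]]
force: [-0.5, 0.5, -1.6]
opening: 0.562
```

```bash
python3 - <<'E'
from h import *
for n,r,k in(("scene",(190,125,330,225),5.7),("top",(320,185,440,285),6.5)):
    c=cap(n);save(c,n+"9",r,k);np.savez(n+"9.npz",**c)
E
python3 go.py 0.4822 -0.193 0.012 178.4
```

```text
t 13.65 p [ 0.4837 -0.1932  0.0309] q [ 1.02  0.73 -0.89  2.    0.81  0.8  -0.37] open 0.56 F [-0.1  0.3 -1.8]
jaw deg 178.47 tilt x [ 0.0045 -0.0015 -1.    ]
row [0.0189, 0.0002, -0.0016] spin 0.001
```

View pics/scene9.png

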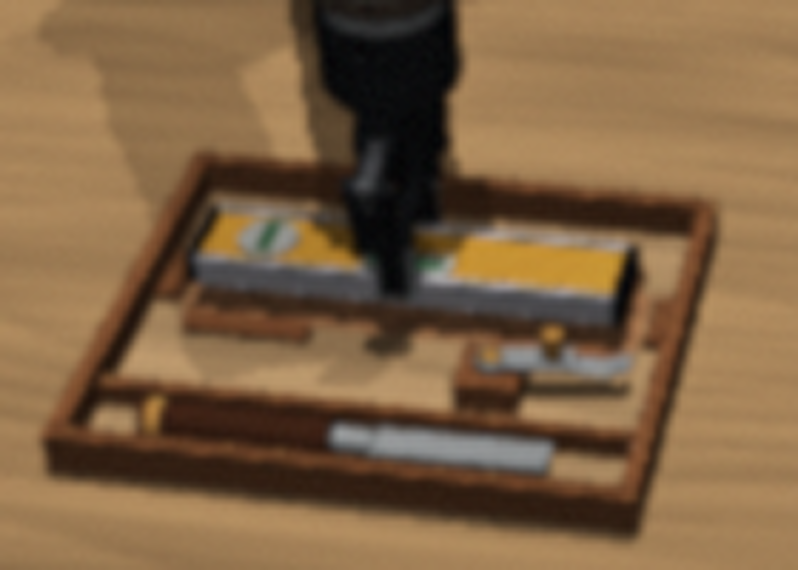

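View pics/top9.png

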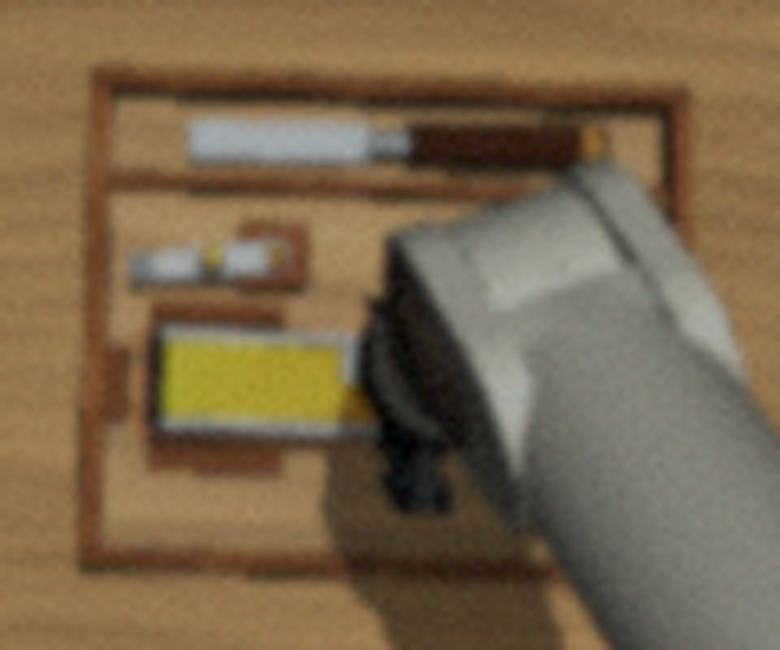

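Run:
```python
from fit import *
S=dict(np.load("scene9.npz"));T=dict(np.load("top9.npz"))
z=.0309+.0143;print(z)
rt=(320,185);rs=(190,125)
print("T level end",[ray(T,*cc(x,y,rt,6.5),z).round(4) for x,y in((152,325),(150,437))])
print("T cork end",[ray(T,*cc(x,y,rt,6.5),.006).round(4) for x,y in((132,333),(135,440))])
print("T cork -y end",[ray(T,*cc(x,y,rt,6.5),.006).round(4) for x,y in((635,345),(628,458))])
print("S level far L,R near R,L",[ray(S,*cc(x,y,rs,5.7),z).round(4) for x,y in((217,203),(636,243),(619,294),(194,255))])
p=[.5175,-.1944,-.0285];cs,sn=np.cos(p[2]),np.sin(p[2])
im=cv2.cvtColor(T["frame"],cv2.COLOR_RGB2BGR)[185:285,320:440];im=cv2.resize(im,None,fx=6.5,fy=6.5)
im2=cv2.cvtColor(S["frame"],cv2.COLOR_RGB2BGR)[125:225,190:330];im2=cv2.resize(im2,None,fx=5.7,fy=5.7)
def draw(cx,cy,hx,hy,z,yaw,col):
    for C,I,r,k in((T,im,rt,6.5),(S,im2,rs,5.7)):
        pts=[]
        for a,b in((1,1),(1,-1),(-1,-1),(-1,1)):
            X=[cx+np.cos(yaw)*a*hx-np.sin(yaw)*b*hy,cy+np.sin(yaw)*a*hx+np.cos(yaw)*b*hy,z]
            pts.append((proj(C,X)-np.array(r)+.5)*k-.5)
        cv2.polylines(I,[np.int32(np.round(pts))],True,col,1)
draw(.5172,-.1945,.13,.158,.03,-.0285,(255,0,0))
draw(.4822,-.1935,.0285,.131,.006,-.0285,(0,255,0))
draw(.4837,-.1932,.025,.125,z,-.0285,(0,0,255))
cv2.imwrite("pics/ov_t.png",im);cv2.imwrite("pics/ov_s.png",im2)
```

```text
0.045200000000000004
T level end [array([ 0.5139, -0.0716,  0.0452]), array([ 0.4568, -0.0703,  0.0452])]
T cork end [array([ 0.514 , -0.0634,  0.006 ]), array([ 0.4577, -0.0648,  0.006 ])]
T cork -y end [array([ 0.5093, -0.329 ,  0.006 ]), array([ 0.45  , -0.3229,  0.006 ])]
S level far L,R near R,L [array([ 0.4559, -0.3119,  0.0452]), array([ 0.4628, -0.0689,  0.0452]), array([ 0.5092, -0.071 ,  0.0452]), array([ 0.5046, -0.311 ,  0.0452])]
```

View pics/ov_t.png

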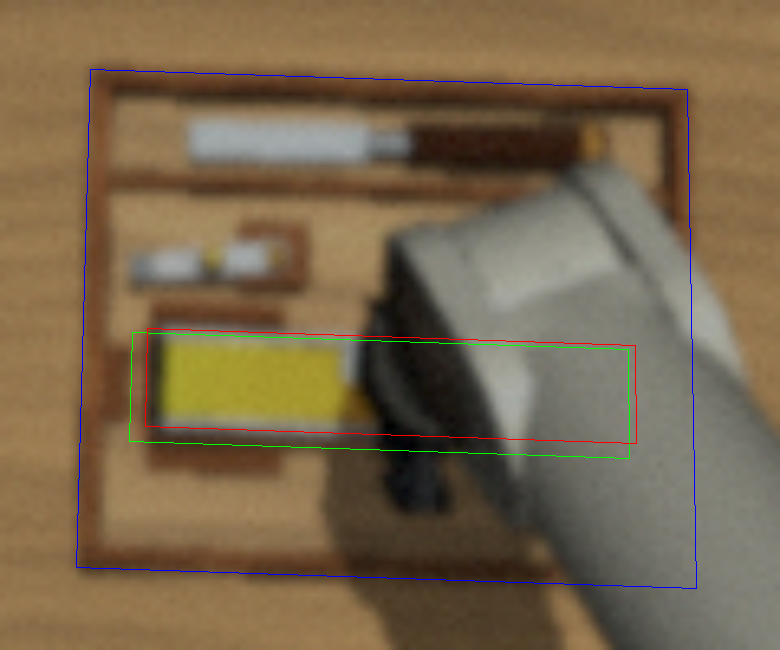

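View pics/ov_s.png

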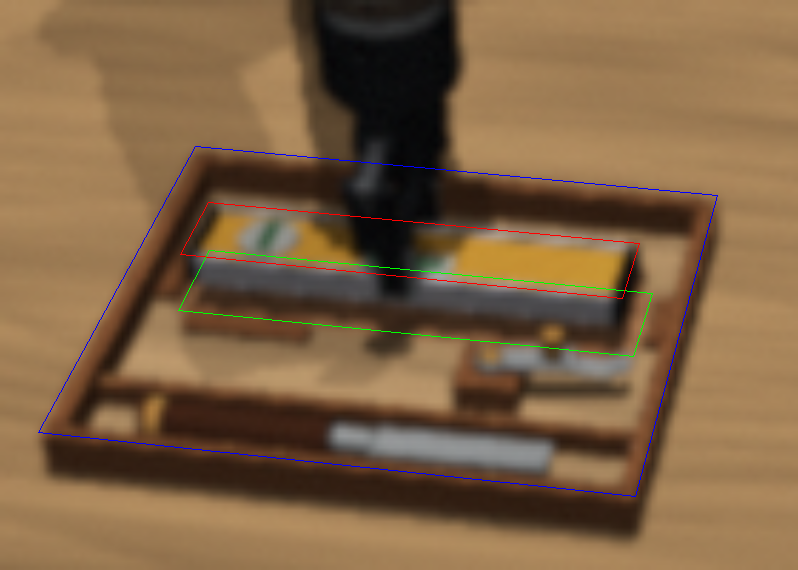

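Call:
{"api": "carry_out", "payload": {"increments": [[0.004,0,-0.0015,0],[0.008,0,-0.0015,0],[0.012,0,-0.0015,0],[0.015,0,-0.0015,0],[0.017,0,-0.0015,0],[0.0185,0,-0.0015,0],[0.0185,0,-0.0015,0],[0.0185,0,-0.0015,0]]}}

```text
time: 14.45
eef_pos: [0.4823, -0.1932, 0.0125]
tcp_rot: [[0.004, 0.027, 1.0], [-0.002, 1.0, -0.027], [-1.0, -0.001, 0.005]]
force: [-0.1, -0.2, -2.6]
opening: 0.57
```

```bash
python3 - <<'E'
from h import *
for n,r,k in(("scene",(190,125,330,225),5.7),):
    c=cap(n);save(c,n+"10",r,k);np.savez(n+"10.npz",**c)
E
python3 go.py 0.4822 -0.193 0.012 178.4
```

```text
t 14.5 p [ 0.4824 -0.1932  0.0125] q [ 1.    0.76 -0.86  2.    0.84  0.77 -0.4 ] open 0.566 F [-0.1 -0.8 -3.1]
jaw deg 178.47 tilt x [ 0.0047 -0.0016 -1.    ]
row [0.0005, 0.0002, -0.0002] spin 0.001
```

View pics/scene10.png

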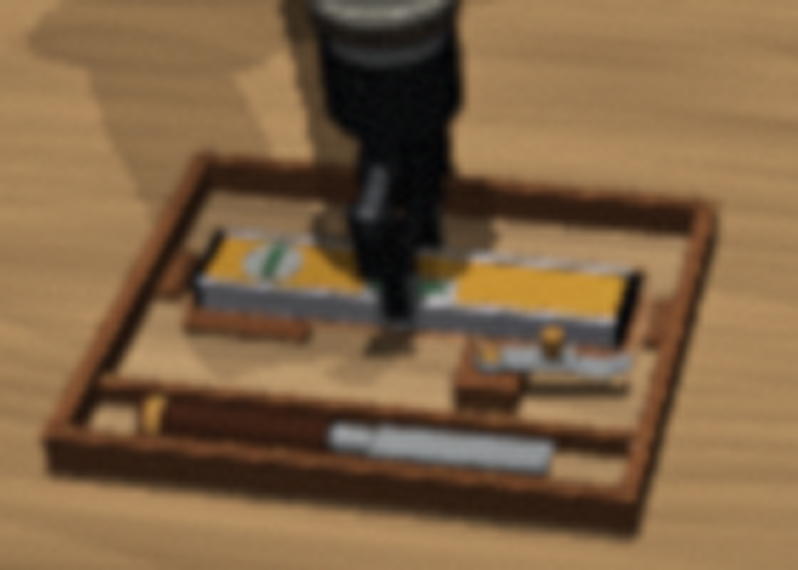

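Call:
{"api": "carry_out", "payload": {"increments": [[0.001,0,0,0],[0.002,0,0,0],[0.003,0,0,0],[0.003,0,0,0]]}}

```text
time: 14.9
eef_pos: [0.4826, -0.1933, 0.0117]
tcp_rot: [[0.004, 0.026, 1.0], [-0.004, 1.0, -0.026], [-1.0, -0.004, 0.004]]
force: [-6.9, 0.7, 22.9]
opening: 0.567
```

Call:
{"api": "carry_out", "payload": {"increments": [[0,0,0,0],[0,0,0,0],[0,0,0,0]]}}

```text
time: 15.2
eef_pos: [0.4829, -0.1934, 0.0118]
tcp_rot: [[0.005, 0.027, 1.0], [-0.004, 1.0, -0.027], [-1.0, -0.004, 0.005]]
force: [-0.5, -0.5, 3.1]
opening: 0.57
```

Call:
{"api": "carry_out", "payload": {"increments": [[0,0,0,0],[0,0,0,0],[0,0,0,0],[-0.005,0,0,0],[-0.02,0,0,0],[-0.04,0,0,0],[-0.06,0,0,0],[-0.08,0,0,0],[-0.1,0,0,0],[-0.11,0,0,0]], "claw": 0}}

```text
time: 16.2
eef_pos: [0.4835, -0.193, 0.1244]
tcp_rot: [[0.007, 0.026, 1.0], [-0.006, 1.0, -0.026], [-1.0, -0.006, 0.007]]
force: [0.1, -0.7, -0.0]
opening: 1.001
```

```bash
python3 - <<'E'
from h import *
for n,r,k in(("scene",(190,125,330,225),5.7),("top",(320,185,440,285),6.5)):
    c=cap(n);save(c,n+"11",r,k);np.savez(n+"11.npz",**c)
E
python3 go.py 0.552 -0.101 0.12 222.5
```

```text
t 16.3 p [ 0.4834 -0.1934  0.1237] q [ 1.13  0.6  -1.03  1.96  0.65  0.94 -0.25] open 0.999 F [ 0.5 -0.6  0.9]
jaw deg 178.48 tilt x [ 0.0073 -0.006  -1.    ]
row [0.0036, 0.0942, 0.066] spin -0.768
```

View pics/scene11.png

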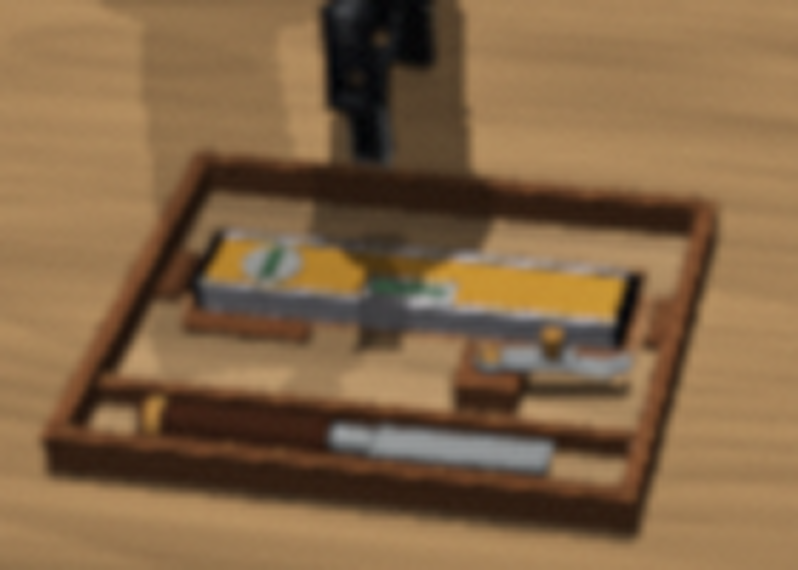

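View pics/top11.png

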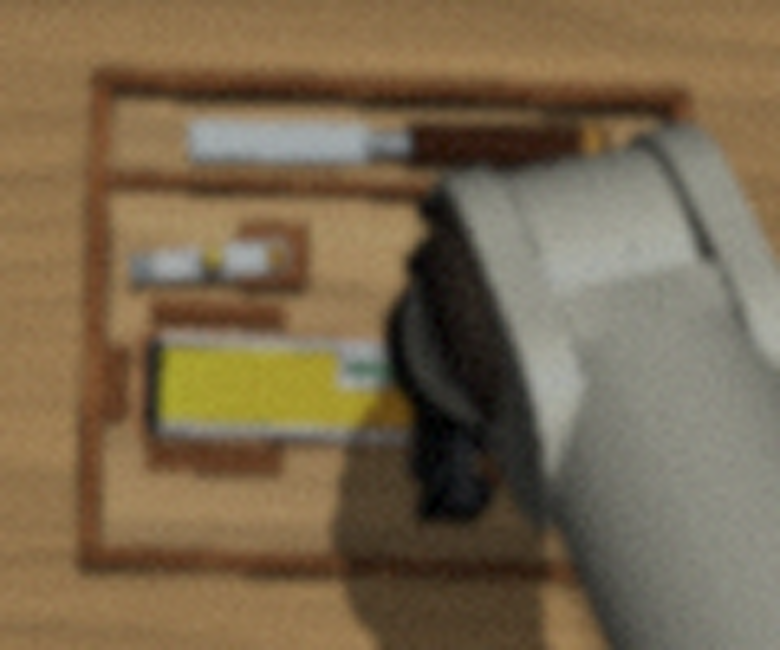

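Run:
```python
from fit import *
T=dict(np.load("top11.npz"));S=dict(np.load("scene11.npz"))
print([ray(T,*cc(x,y,(320,185),6.5),.026).round(4) for x,y in((148,333),(146,440))], "T cork +y end -.0641; bias-free want 6mm less")
print([ray(S,*cc(x,y,(190,125),5.7),.026).round(4) for x,y in((222,231),(640,272),(619,324),(197,283))])
```

```text
[array([ 0.5119, -0.0707,  0.026 ]), array([ 0.4565, -0.0694,  0.026 ])] T cork +y end -.0641; bias-free want 6mm less
[array([ 0.4569, -0.3113,  0.026 ]), array([ 0.4643, -0.0669,  0.026 ]), array([ 0.5116, -0.0712,  0.026 ]), array([ 0.5055, -0.3118,  0.026 ])]
```

Call:
{"api": "carry_out", "payload": {"increments": [[0,0.02,0.014,-0.1],[0,0.045,0.032,-0.25],[0,0.07,0.05,-0.4],[0,0.0942,0.066,-0.55],[0.01,0.0942,0.066,-0.7],[0.03,0.0942,0.066,-0.768],[0.04,0.0942,0.066,-0.768],[0.04,0.0942,0.066,-0.768]], "claw": 165, "grip_force": 20}}

```text
time: 17.1
eef_pos: [0.5505, -0.1011, 0.0815]
tcp_rot: [[0.003, -0.674, 0.739], [-0.005, 0.739, 0.674], [-1.0, -0.006, -0.001]]
force: [0.0, -0.4, 0.3]
opening: 0.358
```

```bash
python3 go.py 0.552 -0.1013 0.038 222.5
```

```text
t 17.1 p [ 0.5505 -0.1011  0.0815] q [ 0.92  0.81 -1.09  1.88  0.86  1.01  0.18] open 0.358 F [ 0.  -0.4  0.3]
jaw deg -137.64 tilt x [ 0.0034 -0.005  -1.    ]
row [0.0436, -0.0009, 0.001] spin -0.002
```

Call:
{"api": "carry_out", "payload": {"increments": [[0.01,-0.001,0.001,0],[0.022,-0.001,0.001,0],[0.034,-0.001,0.001,0],[0.044,-0.001,0.001,0],[0.044,-0.001,0.001,0],[0.044,-0.001,0.001,0]]}}

```text
time: 17.7
eef_pos: [0.552, -0.1012, 0.0374]
tcp_rot: [[0.003, -0.674, 0.739], [-0.005, 0.739, 0.674], [-1.0, -0.006, -0.001]]
force: [0.5, 1.1, -0.1]
opening: 0.352
```

```bash
python3 - <<'E'
from h import *
for n,r,k in(("scene",(240,140,310,210),8),):
    c=cap(n);save(c,n+"12",r,k)
E
python3 go.py 0.552 -0.1013 0.038 222.5
```

```text
t 17.75 p [ 0.5523 -0.1012  0.0378] q [ 0.88  0.86 -1.03  1.89  0.93  0.96  0.14] open 0.352 F [ 0.7  0.3 -0.5]
jaw deg -137.63 tilt x [ 0.0039 -0.0048 -1.    ]
row [-0.0002, 0.0002, -0.0003] spin -0.002
```

View pics/scene12.png

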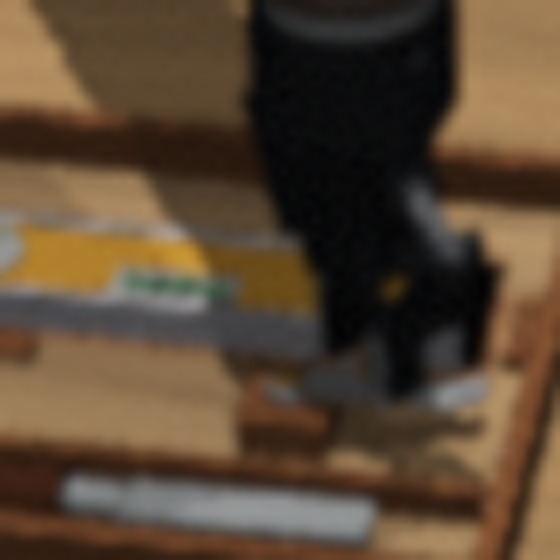

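Call:
{"api": "carry_out", "payload": {"increments": [[0,0,0,0],[0,0,0,0],[0,0,0,0]], "claw": 217}}

```text
time: 18.05
eef_pos: [0.5525, -0.1016, 0.0381]
tcp_rot: [[0.004, -0.674, 0.739], [-0.005, 0.739, 0.674], [-1.0, -0.007, -0.001]]
force: [-0.7, -1.1, 0.4]
opening: 0.15
```

Run:
```python
from h import *
s=env.read_state();R=np.array(s["tcp_rot"]);p=np.array(s["eef_pos"]);print(p,s["opening"],s["force"])
P=np.array([.5533,-.1357])
def S(c): a=np.pi-.0285-c; return np.array([*(P+.034*np.array([np.cos(a),np.sin(a)])),.0375])
for c in (1.5,1.4,1.3,1.2,1.1,1,.9,.8,.7,.6,.5,.4,.3,.2,.1,0.05): print(round(c,2),(R.T@(S(c)-p)).round(4))
```

```text
[ 0.55246829 -0.1015703   0.0381158 ] 0.14972271417519317 [-0.67649603 -1.07510544  0.40755308]
1.5 [ 0.0006  0.0003 -0.0006]
1.4 [ 0.0006  0.0023 -0.0033]
1.3 [ 0.0006  0.0041 -0.0062]
1.2 [ 0.0006  0.0056 -0.0092]
1.1 [ 0.0006  0.0067 -0.0124]
1 [ 0.0006  0.0076 -0.0157]
0.9 [ 0.0006  0.0081 -0.0191]
0.8 [ 0.0006  0.0082 -0.0225]
0.7 [ 0.0006  0.008  -0.0259]
0.6 [ 0.0006  0.0075 -0.0292]
0.5 [ 0.0006  0.0067 -0.0325]
0.4 [ 0.0006  0.0055 -0.0357]
0.3 [ 0.0006  0.004  -0.0388]
0.2 [ 0.0006  0.0022 -0.0417]
0.1 [ 0.0006  0.0002 -0.0444]
0.05 [ 0.0006 -0.001  -0.0456]
```

Call:
{"api": "carry_out", "payload": {"increments": [[0,0.0023,-0.0033,0],[0,0.0041,-0.0062,0],[0,0.0056,-0.0092,0],[0,0.0067,-0.0124,0],[0,0.0076,-0.0157,0],[0,0.0081,-0.0191,0],[0,0.0082,-0.0225,0],[0,0.0082,-0.0225,0]]}}

```text
time: 18.85
eef_pos: [0.5304, -0.1092, 0.0382]
tcp_rot: [[0.005, -0.674, 0.738], [-0.003, 0.738, 0.674], [-1.0, -0.006, 0.002]]
force: [0.9, 5.4, -1.1]
opening: 0.152
```

Run:
```python
from h import *
s=env.read_state();R=np.array(s["tcp_rot"]);p=np.array(s["eef_pos"]);print(p,s["opening"],s["force"])
P=np.array([.5533,-.1357])
def S(c): a=np.pi-.0285-c; return np.array([*(P+.034*np.array([np.cos(a),np.sin(a)])),.0378])
for c in (.8,.7,.6,.5,.4,.3,.2,.1,0.05,0): print(round(c,2),(R.T@(S(c)-p)).round(4))
```

```text
[ 0.53044375 -0.10920005  0.03821724] 0.1515837267774375 [ 0.93943172  5.42889577 -1.05397196]
0.8 [ 0.0004 -0.001  -0.0011]
0.7 [ 0.0004 -0.0012 -0.0045]
0.6 [ 0.0004 -0.0017 -0.0078]
0.5 [ 0.0004 -0.0025 -0.0111]
0.4 [ 0.0004 -0.0037 -0.0143]
0.3 [ 0.0004 -0.0052 -0.0174]
0.2 [ 0.0004 -0.007  -0.0203]
0.1 [ 0.0004 -0.009  -0.023 ]
0.05 [ 0.0004 -0.0102 -0.0242]
0 [ 0.0004 -0.0113 -0.0254]
```

Call:
{"api": "carry_out", "payload": {"increments": [[0,-0.001,-0.004,0],[0,-0.0017,-0.0078,0],[0,-0.0025,-0.0111,0],[0,-0.0037,-0.0143,0],[0,-0.0052,-0.0174,0],[0,-0.007,-0.0203,0],[0,-0.009,-0.023,0],[0,-0.0102,-0.0242,0],[0,-0.0102,-0.0242,0],[0,-0.0102,-0.0242,0]]}}

```text
time: 19.85
eef_pos: [0.5197, -0.1324, 0.0384]
tcp_rot: [[0.006, -0.675, 0.738], [-0.002, 0.738, 0.675], [-1.0, -0.006, 0.003]]
force: [0.4, 5.0, 0.3]
opening: 0.151
```

```bash
python3 - <<'E'
from h import *
for n,r,k in(("scene",(240,140,310,210),8),):
    c=cap(n);save(c,n+"13",r,k)
E
python3 go.py 0.5195 -0.1325 0.038 222.5
```

```text
t 19.9 p [ 0.5197 -0.1323  0.0384] q [ 0.98  0.83 -1.04  1.96  0.93  0.92  0.19] open 0.148 F [2.  5.3 1.2]
jaw deg -137.57 tilt x [ 0.0061 -0.0018 -1.    ]
row [0.0004, -0.0, -0.0003] spin -0.001
```

View pics/scene13.png

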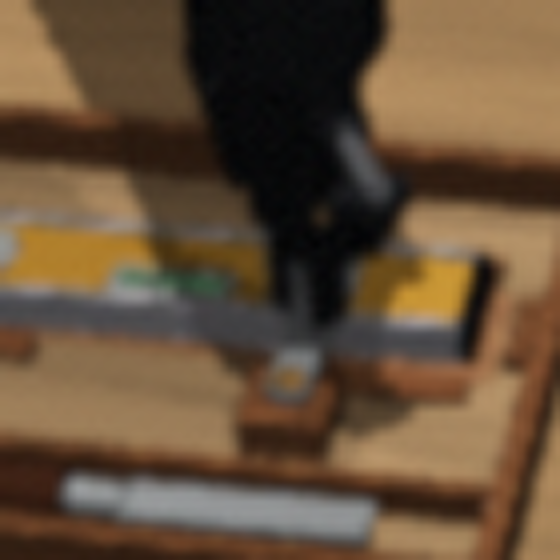

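Clip is across. I'll open the fingers slightly and withdraw straight up and back.

Call:
{"api": "carry_out", "payload": {"increments": [[0,0,0,0],[0,0,0,0],[0,0,0,0],[-0.01,0,0,0],[-0.03,0,0,0],[-0.06,0,0,0],[-0.1,0,0,0],[-0.14,0,0,0],[-0.18,0,0,0],[-0.2,0,0,0]], "claw": 170}}

```text
time: 20.9
eef_pos: [0.5197, -0.1317, 0.2425]
tcp_rot: [[0.01, -0.675, 0.738], [-0.003, 0.738, 0.675], [-1.0, -0.009, 0.005]]
force: [-0.4, 0.6, 0.2]
opening: 0.335
```

Call:
{"api": "carry_out", "payload": {"increments": [[0,0.03,-0.03,0],[0,0.055,-0.055,0],[0,0.08,-0.08,0],[0,0.105,-0.105,0],[0,0.12,-0.12,0],[0,0.12,-0.12,0],[0,0.12,-0.12,0]]}}

```text
time: 21.6
eef_pos: [0.3485, -0.1256, 0.2412]
tcp_rot: [[0.005, -0.673, 0.739], [-0.019, 0.739, 0.673], [-1.0, -0.018, -0.009]]
force: [0.6, -0.6, 0.7]
opening: 0.332
```

```bash
python3 - <<'E'
from h import *
for n,r,k in(("scene",(190,125,330,225),5.7),("top",(320,185,440,285),6.5)):
    c=cap(n);save(c,n+"14",r,k);save(c,n+"14f");np.savez(n+"14.npz",**c)
E
python3 go.py
```

```text
t 21.7 p [ 0.3498 -0.1255  0.2411] q [ 1.74 -0.15 -1.35  2.17 -0.17  1.    1.22] open 0.332 F [-0.6  0.9 -1.1]
jaw deg -137.69 tilt x [ 0.0076 -0.0098 -0.9999]
```

View pics/scene14.png

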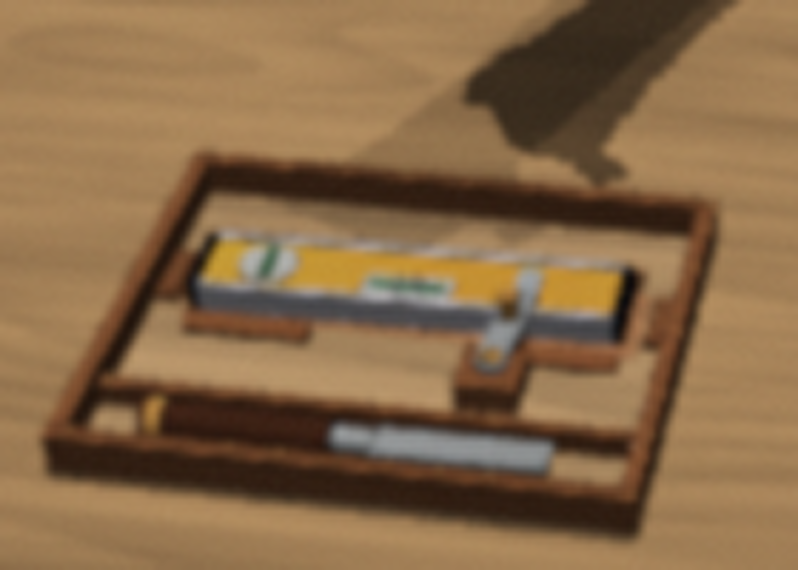

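View pics/top14.png

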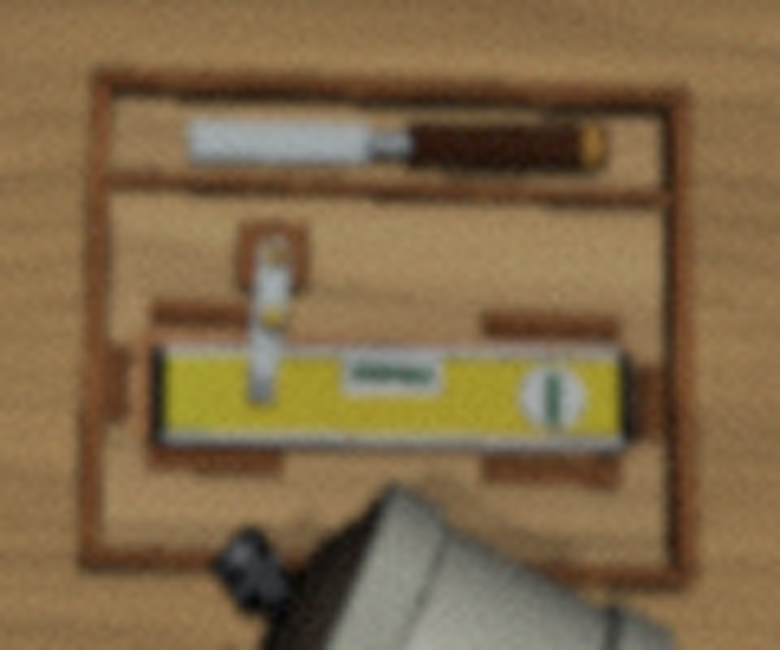

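```bash
python3 - <<'E'
from fit import *
T=dict(np.load("top14.npz"));S=dict(np.load("scene14.npz"))
t=lambda x,y:cc(x,y,(320,185),6.5); s=lambda x,y:cc(x,y,(190,125),5.7)
o=[(T,(.025,.125,.026),t(154,343)),(T,(.025,-.125,.026),t(631,351)),(T,(-.025,-.125,.026),t(632,452)),(T,(-.025,.125,.026),t(152,443))]
q=[(S,(-.025,-.125,.026),s(214,232)),(S,(-.025,.125,.026),s(640,268)),(S,(.025,.125,.026),s(616,322)),(S,(.025,-.125,.026),s(190,285))]
Tt=np.array([.5171,-.1959,-.0277]);Ts=np.array([.5205,-.191,-.0339])
for n,ob,tr in(("T",o,Tt),("S",q,Ts)):
    p,r=fit(ob,[.48,-.19,0]);d=p[:2]-tr[:2];c,sn=np.cos(tr[2]),np.sin(tr[2])
    print(n,p.round(4),"in pocket",(c*d[0]+sn*d[1]+.035).round(4),(-sn*d[0]+c*d[1]).round(4),"dyaw",(p[2]-tr[2]).round(3));print(r.round(2).tolist())
E
python3 go.py
```

```text
T [ 0.4794 -0.197  -0.012 ] in pocket -0.0027 -0.0021 dyaw 0.016
[[-0.44, 0.24], [0.2, 0.34], [0.48, -0.31], [-0.23, -0.28]]
S [ 0.4839 -0.1926 -0.0166] in pocket -0.0015 -0.0028 dyaw 0.017
[[-0.33, -0.32], [0.06, 0.05], [1.55, 0.3], [-0.77, -0.25]]
t 21.7 p [ 0.3498 -0.1255  0.2411] q [ 1.74 -0.15 -1.35  2.17 -0.17  1.    1.22] open 0.332 F [-0.6  0.9 -1.1]
jaw deg -137.69 tilt x [ 0.0076 -0.0098 -0.9999]
```

View pics/scene14f.png

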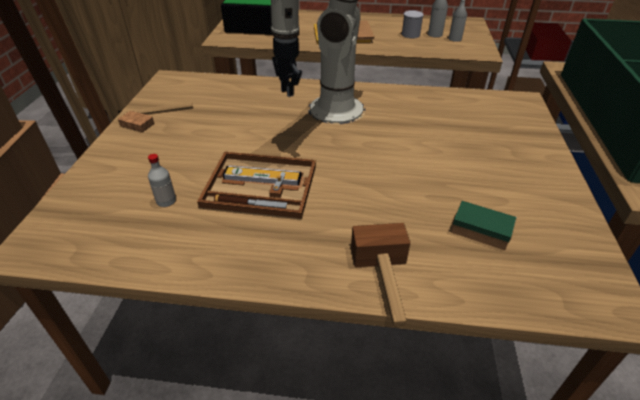

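```bash
python3 -c "
from bench import env
print(env.sign_off())"
```

```text
the job is handed in; nothing more can be done
None
```

The level is in its pocket, the clip is back across it, and I've handed the job in at about 22 s of the 58 s allowed. I swung the clip clear by its stud, lifted the level at its middle and set it down in the pocket. I opened the fingers, swung the clip back over the edge and moved the arm away.

**Checks that passed:**
- **Level position:** both cameras agree it sits about 2 mm across and 2.5 mm along from centre, and 0.017 rad off the pocket's length. All are inside the limits. Riding the clip back on moved it a few millimetres.
- **Set-down:** I felt the floor at the expected height. The contact reading was 23 N, and I eased it to about 3 N before letting go.
- **Clip:** the pictures show it squarely across the level, at about 0.05 to 0.1 rad.
- **Other tools:** the chisel, mallet, glue bottle and screw box look unmoved in the final pictures. The gripper is empty and about 0.24 m above the bench.

**What I could not confirm:**
- **Leaf force and final height:** I could not measure either one. I only saw the leaf lying over the level's edge.
- **Edge against a guide strip:** the measured offset and turn together come to slightly more than the pocket's side clearance. That may be measurement error, or one edge may be touching a guide strip.
- **Camera disagreement:** the two cameras differed by 3 to 5 mm in absolute position, so I compared the level with the tray within the same camera.

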